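# Close a membrane test cell on its dowels and hold it shut

### The job

Tip the clear lid of the white tray up by its blue tab, its opposite edge still resting on the rim, then lift it off and lay it flat on the worktop, tab up, beside the tray. Take the upper half of the membrane cell by its black port block, set it port block up onto the two dowel pins of the lower half in the tray and press it down, without forcing it, until the sprung blue seal ring gives way and the two halves meet. The seal pushes the halves apart again, so finish while still holding the cell pressed fully shut, ready for a colleague to fit the clamp screws; leave everything else on the bench where it is.

Things in the scene. Friction and masses are not known exactly. Their poses are not given: they have to be found in the camera images.
- cell_tray: white open tray, 128 (x) x 158 (y) x 42 mm high, walls and floor 4 mm, fixed to the worktop. Origin at the centre of its underside, z up. The lower half of the cell, an aluminium block 64 (x) x 100 (y) mm with its flat top face at z = 22 mm, is fixed in its middle, hidden by the lid at first. Between block and walls: 28 mm (x), 25 mm (y) free.
- lower_face (a point): centre of the lower half's flat top face, 22 mm above the tray's underside; axes as the tray's. With the cell shut, the upper half's origin is here, x and y axes along these (a half turn is as good). Steel dowel pins, 8 mm in diameter, stand at x = 0, y = +40 and -40 mm, 14 mm above the face (z = 36 mm in the tray), their top 5 mm tapering to 3 mm.
- seal_ring (a joint): travel of the blue seal ring (48 mm across) in the middle of the lower face: 0 = 3 mm proud of the face, 0.003 m = level with it, halves meeting. Sprung: it begins to give at 4 N and is level at 10 N, the upper half's own weight (about 2.7 N) included, and springs back when the push ends. A push of 10 to 20 N is right.
- tray_lid: loose clear-bluish lid, 134 (x) x 164 (y) mm, about 120 g. Origin at the centre of its underside (skirt's lower edge), z up. Its plate, z = 5 to 9 mm, rests on the tray's rim; the skirt below sits inside the rim with 3 mm play. At first it lies on the tray, axes alike, origin 37 mm above the tray's. A blue upright tab, 38 (x) x 10 (y) x 26 mm high, stands at y = +60 mm, z = 9 to 35 mm.
- lid_tab (a point): middle of the lid's blue tab (x = 0, y = +60, z = 24 mm on the lid); axes as the lid's; pinch it across y, its 10 mm
- lid_far_edge (a point): lower edge of the lid plate at the end opposite the tab (x = 0, y = -82, z = 5 mm on the lid), about which the lid tips on the tray's rim
- upper_half: upper half of the cell, about 280 g: aluminium plate 64 (x) x 100 (y) x 14 mm with a black port block, 26 (x) x 44 (y) x 32 mm, on its middle, z = 14 to 46 mm. Origin at the centre of the plate's underside, z up. Holes 9.4 mm in diameter go through the plate at x = 0, y = +40 and -40 mm. It lies on the worktop right of the tray, block up.
- port_block (a point): middle of the black port block, 30 mm above the upper half's origin; axes as the upper half's; pinch it across x, its 26 mm. Brass hose stubs 12 mm long at its y ends
- tube_strip_1: strip of eight clear tubes, 8 x 78 x 23 mm, bystander
- tube_strip_2: strip of eight clear tubes, 8 x 78 x 23 mm, bystander
- petri: white petri dish, 61 mm across, 13 mm high, bystander
- specimen_cup: specimen cup with orange lid, 63 x 63 x 71 mm, bystander
- marker: black-capped marker, 118 mm long, 13 mm thick, bystander
Not all that is in view belongs to the job. Leave any purple or turquoise look-alike of the upper_half alone.

How it is judged:
By the outcome, as a careful person would: the job done as asked, in the order asked, and still so for the second after the job is handed in, while the arm keeps its last pose, push and grip.
It also fails if it takes over 58 s, if anything falls off the work surface, if the arm or the gripper's body presses on something with over 40 N, if the wrist force passes 120 N, or if a joint passes its speed limit or range.

### The arm

A 6-joint arm with a two-finger parallel gripper is mounted at the origin on a cart in front of the work surface, level with it; the furniture and walls round the work are solid. World frame = base frame: x ahead of the robot, y to its left, z up, the work surface at z = 0. Lengths are in m, angles in rad, forces in N, time in s.
With the tool pointing down it reaches from about 0.35 to 0.8 m from the base axis. Payload 7.3 kg.
Tool frame: the origin (TCP) lies on the centre line of the jaws, within the pads' length; the fingertips stand 17 mm ahead of it and the grasp point (between the pads) lies 2 mm behind it; z points along the fingers, y is the direction in which the jaws open and shut (so a half turn about z gives the same grasp; the last joint's range is limited). The gripper opens to 85 mm and grips with 20 to 120 N. Pads are 22 mm wide; open, the fingers measure 114 mm over their backs; the gripper's body (76 mm by 85 mm) begins 54 mm behind the grasp point. The pads swing forward as they close: fully open they stand 13 mm farther back than shut.
Start: joints at [1.036, 0.342, 1.524, -0, 1.275, -0.146], TCP at [0.199, 0.486, 0.248] pointing down, gripper open.
Joint ranges: [-2.53, 2.53], [-0.77, 2.02], [0.04, 2.7], [-1, 4.14], [0.28, 2.66], [-3.11, 3.11]. Speed limits (rad/s): [2.57, 2.57, 3.14, 3.14, 3.14, 3.14].

### API

Orientations are given as a unit quaternion [w, x, y, z].
In Python, from rig import robot gives the robot as it stands.
- The arm moves only by the tool send_rows, never from a script. Its argument "deltas" is a list of rows, each a list of 7 numbers: the finger opening in m, from 0 to 0.0854, then the shift along the tool's x, y, z in m, then the turn, a rotation vector about the tool's x, y, z in rad. A call has 1 to 12 rows; each row shifts and turns the commanded pose from where the row before left it, along the tool's axes as they then stand; what a row does not reach is not made up. A row lasts 1/10 s, in which the tool goes at most 50 mm and 8.59 degrees, less where a joint would pass 70% of its speed; a pose out of reach is approached as far as the arm can. A call with a gripper value outside its range is refused whole. The fingers move at their own pace and stop on an object; the grip force is fixed at half the most. Time passes only in rows, so rows that do not move let the fingers close. It gives the time, the measured TCP pose, the force and the opening at its end, in the units of the state.
- robot.get_state(): the state, without advancing time (a new reading comes with each control period).
- robot.grab_frame(name): name is "scene" or "top" or "wrist"; returns the picture (480x640x3 uint8, blue, green, red); there is no depth.
- robot.calibration(name): a dict with "K" (3x3 intrinsics, pixels), "extrinsics" (4x4, takes a point from world to camera coordinates); the wrist camera has in their place "mount" (4x4, takes a point from camera to tool coordinates, whose origin is the TCP and whose axes are the flange's). Camera axes: x right, y down, z forward; pixel columns grow to the right and rows downward; lengths in m; the calibration is good to about 2 mm. A picture is of the moment at which its call begins: read the wrist's pose just before it. calibration takes no time and is no camera call.
- robot.hand_in(): hands the job in, once; it reports no verdict.
Trained networks look in the newest picture that a camera, given by its name, has taken for a name from the list of things; names that differ only in an ending like _2 or _b are one class to them, and where a whole thing is asked for, a point or a joint stands for the part that bears it (a point fixed in the world has none). Each returns a list of dicts, best first, with "confidence" (0 to 1); they miss things now and then, are a little off and sometimes report something else, mostly with a low value. They report only what shows in the picture. A call takes as long as a camera call. They do not tell look-alikes from the thing itself.
- robot.regions_of(camera, thing): "region" (480x640 bool, what is visible of it) and "xy" ([column, row] as shares, 0 to 1, of the picture: columns of its width, rows of its height, amid what is visible of it).
- robot.place_of(camera, thing): "xy" ([column, row] as shares, 0 to 1, of the picture: columns of its width, rows of its height: a listed point, or the origin of a listed thing).
The state is a dict: "time": time; "q": joint angles; "joint_velocities": joint speeds; "joint_torque": joint torques, N m; "tcp_pos": TCP position; "ee_rot": TCP orientation; "ft_force": force on the tool from outside, world axes, zero at the start; "torque": the same for the moment, N m; "width": opening from 0.0 (shut) to 1.0 (fully open).
Only numpy, scipy, OpenCV 4.12 (cv2) and the standard library are available. Lean on these libraries where they do the work, as an engineer would, in place of code of your own. Each camera call takes 0.05 s, during which the arm holds its last target.

## Working session

There is one attempt and no reset: what is moved stays moved. The work goes in short steps, Python scripts to look and compute and a tool call to move; the robot and the scene stay as the last step left them, time stands still between calls to the robot, and variables do not carry over. Pictures are saved under pics/ and viewed, and the job is handed in when it is done.

Besides the shell and the picture viewer there is one more tool, called after "Request:" as name([rows], argument=value, ...), one row to a line, values as JSON. send_rows: Moves the arm, as the interface text tells. Its arguments: {"type":"object","properties":{"deltas":{"type":"array","items":{"type":"array","items":{"type":"number"}}}},"required":["deltas"]}

```bash
ls; mkdir -p pics; python3 - <<'E'
from rig import robot
import cv2,numpy as np
np.set_printoptions(precision=4,suppress=True)
s=robot.get_state(); print(s)
for n in("scene","top"):
    cv2.imwrite(f"pics/{n}0.png",robot.grab_frame(n))
    print(n,robot.calibration(n))
    for t in("cell_tray","tray_lid","lid_tab","lid_far_edge","upper_half","port_block","lower_face"):
        for r in robot.place_of(n,t)[:3]: print(n,t,np.array(r["xy"])*[640,480],r["confidence"])
print(robot.calibration("wrist"))
print(robot.get_state()["time"])
E
```

```text
pics
{'time': 0.0, 'q': array([ 1.036 ,  0.3427,  1.5251,  0.    ,  1.2754, -0.146 ]), 'joint_velocities': array([ 0.0002, -0.0005, -0.0004,  0.0012,  0.0013,  0.0009]), 'joint_torque': array([ -0.0001, -43.3694, -24.6007,  -0.0003,   0.0081,   0.    ]), 'tcp_pos': array([0.1988, 0.4855, 0.2476]), 'ee_rot': array([-0.0003,  0.1932,  0.9812, -0.0007]), 'ft_force': array([ 0.388 , -0.3862, -0.1628]), 'torque': array([-0.0382,  0.0026, -0.0026]), 'width': 1.0008039956412107}
scene {'K': array([[503.4527,   0.    , 318.9114],
       [  0.    , 503.4527, 236.3703],
       [  0.    ,   0.    ,   1.    ]]), 'extrinsics': array([[ 0.6834, -0.7299, -0.0155, -0.3861],
       [-0.5213, -0.473 , -0.7103,  0.3395],
       [ 0.5111,  0.4935, -0.7038,  1.2798],
       [ 0.    ,  0.    ,  0.    ,  1.    ]])}
scene cell_tray [311.488 252.816] 0.68
scene cell_tray [396.096 299.712] 0.61
scene tray_lid [310.08 240.  ] 0.92
scene lid_tab [297.216 231.312] 0.69
scene lid_tab [308.992 246.384] 0.2
scene lid_far_edge [330.368 250.896] 0.93
scene lid_far_edge [299.776 230.784] 0.23
scene upper_half [352.576
[... 608 characters left out ...]
    ]])}
top tray_lid [318.912 237.504] 0.83
top lid_tab [300.672 235.824] 0.65
top lid_tab [275.712 167.616] 0.42
top lid_far_edge [351.808 242.304] 0.58
top upper_half [418.816 284.304] 0.83
top upper_half [278.4   288.384] 0.73
top upper_half [417.6  236.88] 0.63
top port_block [280.    290.688] 0.92
top port_block [414.912 284.4  ] 0.89
top port_block [420.288 237.792] 0.74
{'K': array([[429.7645,   0.    , 318.6216],
       [  0.    , 429.7645, 240.3088],
       [  0.    ,   0.    ,   1.    ]]), 'mount': array([[ 0.0004, -0.9656, -0.26  ,  0.0653],
       [ 1.    ,  0.0006, -0.0004, -0.0007],
       [ 0.0006, -0.26  ,  0.9656, -0.126 ],
       [ 0.    ,  0.    ,  0.    ,  1.    ]])}
0.8
```

View pics/scene0.png

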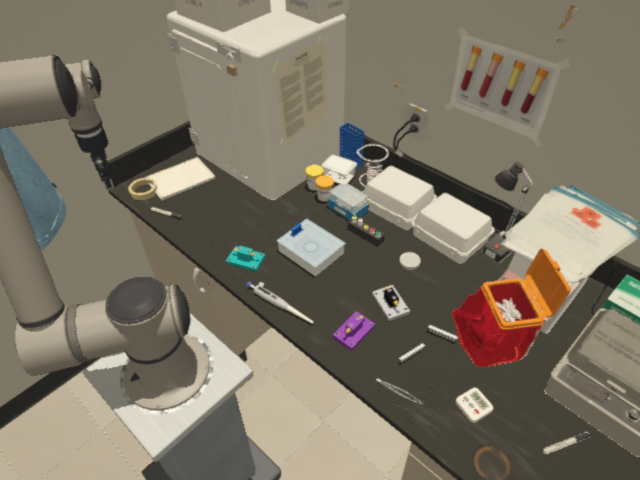

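View pics/top0.png

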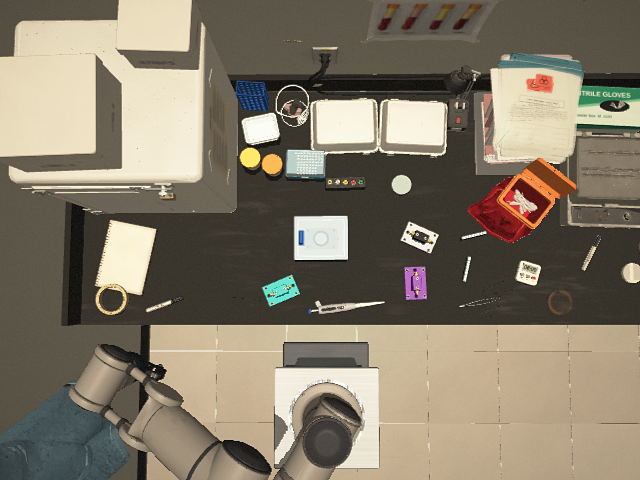

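```bash
python3 - <<'E'
import cv2
a=cv2.imread("pics/top0.png")[150:330,220:480]; cv2.imwrite("pics/top0z.png",cv2.resize(a,None,fx=3,fy=3,interpolation=cv2.INTER_CUBIC))
a=cv2.imread("pics/scene0.png")[190:370,220:460]; cv2.imwrite("pics/scene0z.png",cv2.resize(a,None,fx=3,fy=3,interpolation=cv2.INTER_CUBIC))
E
```

```text
(no output)
```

View pics/top0z.png

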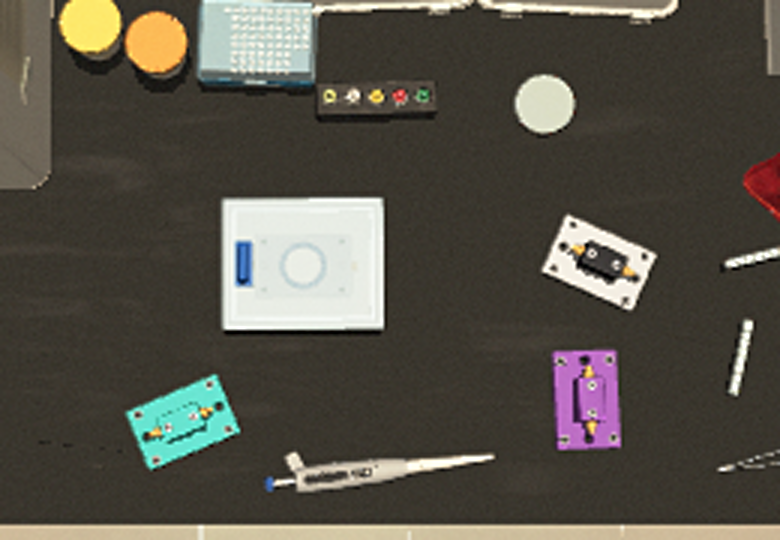

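View pics/scene0z.png

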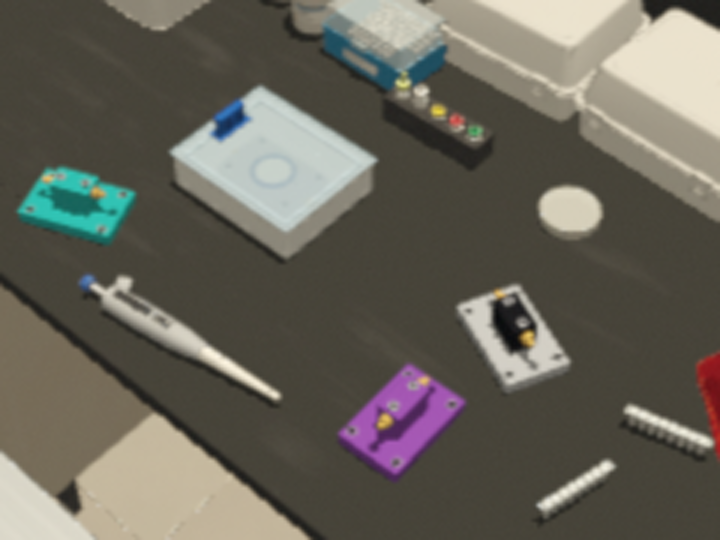

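```bash
cat > h.py <<'E'
from rig import robot
import cv2,numpy as np
from scipy.spatial.transform import Rotation as R
np.set_printoptions(precision=4,suppress=True)
def Rt(q): return R.from_quat(np.r_[q[1:],q[0]])
def ray(name,px,s=None):
    c=robot.calibration(name);d=np.linalg.inv(c["K"])@np.r_[px,1.]
    if name=="wrist":
        M=c["mount"];r=Rt(s["ee_rot"]).as_matrix();return s["tcp_pos"]+r@M[:3,3], r@(M[:3,:3]@d)
    E=c["extrinsics"];return -E[:3,:3].T@E[:3,3],E[:3,:3].T@d
def hit(name,px,z,s=None):
    o,d=ray(name,px,s);return o+d*(z-o[2])/d[2]
def proj(name,P,s=None):
    c=robot.calibration(name);P=np.atleast_2d(P)
    if name=="wrist":
        M=c["mount"];r=Rt(s["ee_rot"]).as_matrix();p=((P-s["tcp_pos"])@r-M[:3,3])@M[:3,:3]
    else: p=P@c["extrinsics"][:3,:3].T+c["extrinsics"][:3,3]
    p=p@c["K"].T;return p[:,:2]/p[:,2:]
E
python3 - <<'E'
from h import *
# zoom px -> full: x/3+220, y/3+150
def z(x,y):return np.array([x/3+220,y/3+150])
for n,p,h in[("lidTL",(222,198),.046),("TR",(383,198),.046),("BR",(383,330),.046),("BL",(222,330),.046),("tab",(244,263),.072),
 ("uhTop",(568,214),.014),("uhR",(657,256),.014),("uhBot",(631,310),.014),("uhL",(542,271),.014),("block",(601,259),.046),("turqtop",(215,375),.014),("turqL",(127,410),.014),("yellow",(90,25),.07),("tips",(318,60),.05)]:
    print(n,hit("top",z(*p),h))
def s(x,y):return np.array([x/3+220,y/3+190])
for n,p,h in[("lidL",(171,153),.046),("lidB",(260,87),.046),("lidR",(376,160),.046),("lidF",(288,228),.046),("tab",(229,118),.06),("block",(515,312),.046)]:
    print(n,hit("scene",s(*p),h))
print("fridge base",hit("scene",(270,192),0), hit("scene",(190,135),0),"notebook",hit("scene",(213,178),0))
E
```

```text
lidTL [0.612  0.0981 0.046 ]
TR [ 0.6116 -0.0657  0.046 ]
BR [ 0.4773 -0.0649  0.046 ]
BL [0.4776 0.0978 0.046 ]
tab [0.5432 0.0746 0.072 ]
uhTop [ 0.5985 -0.2578  0.014 ]
uhR [ 0.5548 -0.3487  0.014 ]
uhBot [ 0.4991 -0.321   0.014 ]
uhL [ 0.5395 -0.2302  0.014 ]
block [ 0.5489 -0.2858  0.046 ]
turqtop [0.433  0.1065 0.014 ]
turqL [0.3972 0.1967 0.014 ]
yellow [0.7859 0.2311 0.07  ]
tips [0.7533 0.0001 0.05  ]
lidL [0.4776 0.0924 0.046 ]
lidB [0.6094 0.0941 0.046 ]
lidR [ 0.6102 -0.0684  0.046 ]
lidF [ 0.4833 -0.0659  0.046 ]
tab [0.5438 0.0742 0.06  ]
block [ 0.5483 -0.2907  0.046 ]
fridge base [0.658  0.3234 0.    ] [0.6866 0.8294 0.    ] notebook [0.5728 0.5368 0.    ]
```

```bash
cat > plan.py <<'E'
from h import *
import sys,json
def plan(p1,yaw=None,n=None,w=0.0854,vmax=0.045,q1=None,p0=None,r0=None):
    s=robot.get_state(); p0=s["tcp_pos"] if p0 is None else np.array(p0); r0=Rt(s["ee_rot"]) if r0 is None else r0
    r1=q1 if q1 is not None else (R.from_euler("z",yaw,degrees=True)*R.from_quat([1,0,0,0]) if yaw is not None else r0)
    rv=(r0.inv()*r1).as_rotvec()
    k=n or int(max(np.ceil(np.linalg.norm(np.array(p1)-p0)/vmax),np.ceil(np.degrees(np.linalg.norm(rv))/8),1))
    rows=[];r=r0;p=p0.copy()
    for i in range(k):
        t=p0+(np.array(p1)-p0)*(i+1)/k
        d=np.round(r.as_matrix().T@(t-p),4); v=np.round(rv/k,4)
        p=p+r.as_matrix()@d; r=r*R.from_rotvec(v)
        rows.append([w]+d.tolist()+v.tolist())
    print(json.dumps(rows),"end",p,(r).as_euler("ZYX",degrees=True)); return rows
E
python3 - <<'E'
from plan import *
plan([.544,.0755,.19],180)   # yaw = heading of tool x
E
```

```text
[[0.0854, -0.0396, -0.0207, 0.0049, 0.0, 0.0, -0.0324], [0.0854, -0.0388, -0.0221, 0.0048, 0.0, 0.0, -0.0324], [0.0854, -0.0382, -0.0232, 0.0049, 0.0, 0.0, -0.0324], [0.0854, -0.0373, -0.0245, 0.0048, 0.0, 0.0, -0.0324], [0.0854, -0.0366, -0.0257, 0.0049, 0.0, 0.0, -0.0324], [0.0854, -0.0357, -0.0268, 0.0049, 0.0, 0.0, -0.0324], [0.0854, -0.0348, -0.028, 0.0048, 0.0, 0.0, -0.0324], [0.0854, -0.0339, -0.0291, 0.0049, 0.0, 0.0, -0.0324], [0.0854, -0.0329, -0.0302, 0.0048, 0.0, 0.0, -0.0324], [0.0854, -0.032, -0.0313, 0.0049, 0.0, 0.0, -0.0324], [0.0854, -0.0309, -0.0322, 0.0049, 0.0, 0.0, -0.0324], [0.0854, -0.0298, -0.0333, 0.0048, 0.0, 0.0, -0.0324]] end [0.544  0.0755 0.19  ] [179.9986   0.0033 179.9936]
```

Request:
send_rows([
  [0.045,-0.0396,-0.0207,0.0049,0.0,0.0,-0.0324],
  [0.045,-0.0388,-0.0221,0.0048,0.0,0.0,-0.0324],
  [0.045,-0.0382,-0.0232,0.0049,0.0,0.0,-0.0324],
  [0.045,-0.0373,-0.0245,0.0048,0.0,0.0,-0.0324],
  [0.045,-0.0366,-0.0257,0.0049,0.0,0.0,-0.0324],
  [0.045,-0.0357,-0.0268,0.0049,0.0,0.0,-0.0324],
  [0.045,-0.0348,-0.028,0.0048,0.0,0.0,-0.0324],
  [0.045,-0.0339,-0.0291,0.0049,0.0,0.0,-0.0324],
  [0.045,-0.0329,-0.0302,0.0048,0.0,0.0,-0.0324],
  [0.045,-0.032,-0.0313,0.0049,0.0,0.0,-0.0324],
  [0.045,-0.0309,-0.0322,0.0049,0.0,0.0,-0.0324],
  [0.045,-0.0298,-0.0333,0.0048,0.0,0.0,-0.0324],
])

```text
time: 2.0
tcp_pos: [0.545, 0.0739, 0.1899]
ee_rot: [0.0, -0.001, 1.0, 0.0]
ft_force: [0.2, 0.6, 0.6]
width: 0.525
```

```bash
python3 - <<'E'
from h import *
s=robot.get_state();print(s)
cv2.imwrite("pics/w1.png",robot.grab_frame("wrist"))
for t in("lid_tab","tray_lid","lid_far_edge"):
    for r in robot.place_of("wrist",t)[:2]: print(t,np.array(r["xy"])*[640,480],r["confidence"])
print(proj("wrist",[[.545,.0765,.061],[.545,.0765,.072]],s))
E
```

```text
{'time': 2.0, 'q': array([-0.0048,  0.4394,  1.5433,  0.0002,  1.1585, -1.5768]), 'joint_velocities': array([-0.6505,  0.441 , -0.5755,  0.0031,  0.1267, -0.9713]), 'joint_torque': array([  1.7652, -49.52  , -20.7252,  -0.1848,  -0.0434,   1.2462]), 'tcp_pos': array([0.545 , 0.0739, 0.1899]), 'ee_rot': array([ 0.0002, -0.0005,  1.    ,  0.0001]), 'ft_force': array([0.2349, 0.5547, 0.6322]), 'torque': array([0.0128, 0.0114, 0.026 ]), 'width': 0.5252002245326937}
lid_tab [319.68  238.416] 0.82
tray_lid [237.568 228.384] 0.66
lid_far_edge [107.392 230.016] 0.56
lid_far_edge [319.104 241.584] 0.16
[[324.3316 235.4824]
 [324.5606 240.1473]]
```

View pics/w1.png

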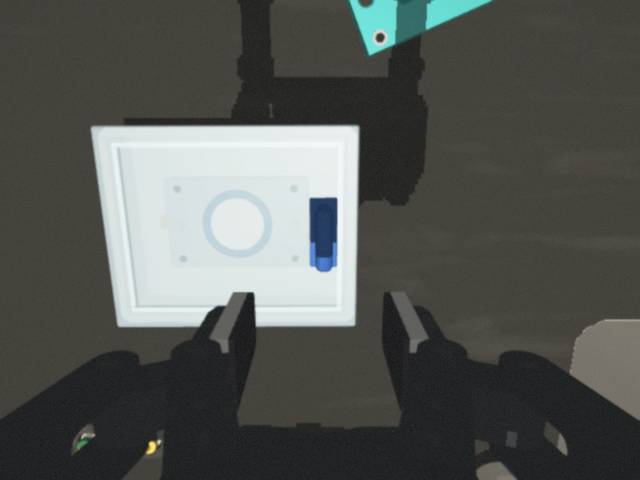

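```bash
python3 - <<'E'
from plan import *
s=robot.get_state();print(s["time"],s["tcp_pos"],s["ee_rot"])
plan([.545,.076,.067],180,w=.045)
E
```

```text
2.2 [0.544  0.0748 0.1895] [-0.0006  0.0012  1.      0.0002]
[[0.045, -0.0004, 0.0004, 0.0408, 0.0001, -0.0004, -0.0008], [0.045, -0.0003, 0.0004, 0.0408, 0.0001, -0.0004, -0.0008], [0.045, -0.0004, 0.0004, 0.0409, 0.0001, -0.0004, -0.0008]] end [0.545 0.076 0.067] [179.9976   0.0014 179.997 ]
```

Request:
send_rows([
  [0.045,-0.001,0.0005,0.04,0,0,0],
  [0.045,0,0,0.04,0,0,0],
  [0.045,0,0,0.03,0,0,0],
  [0.045,0,0,0.013,0,0,0],
  [0.045,0,0,0,0,0,0],
  [0.0,0,0,0,0,0,0],
  [0.0,0,0,0,0,0,0],
  [0.0,0,0,0,0,0,0],
  [0.0,0,0,0,0,0,0],
])

```text
time: 3.1
tcp_pos: [0.5461, 0.0762, 0.0689]
ee_rot: [0.002, 0.0, 1.0, 0.0]
ft_force: [-1.0, 0.3, 5.4]
width: 0.104
```

```bash
python3 - <<'E'
from h import *
s=robot.get_state();print(s)
cv2.imwrite("pics/w2.png",robot.grab_frame("wrist"))
E
```

```text
{'time': 3.1, 'q': array([-0.0006,  0.5912,  1.6706,  0.0003,  0.8761, -1.5716]), 'joint_velocities': array([-0.0016, -0.0004,  0.0018,  0.0016,  0.0007, -0.0003]), 'joint_torque': array([ -0.5344, -46.1971, -17.2372,  -0.1576,  -0.243 ,   0.036 ]), 'tcp_pos': array([0.5461, 0.0762, 0.0689]), 'ee_rot': array([0.0018, 0.    , 1.    , 0.0001]), 'ft_force': array([-0.9817,  0.34  ,  5.413 ]), 'torque': array([0.0829, 0.0881, 0.0034]), 'width': 0.10372645503104796}
```

View pics/w2.png

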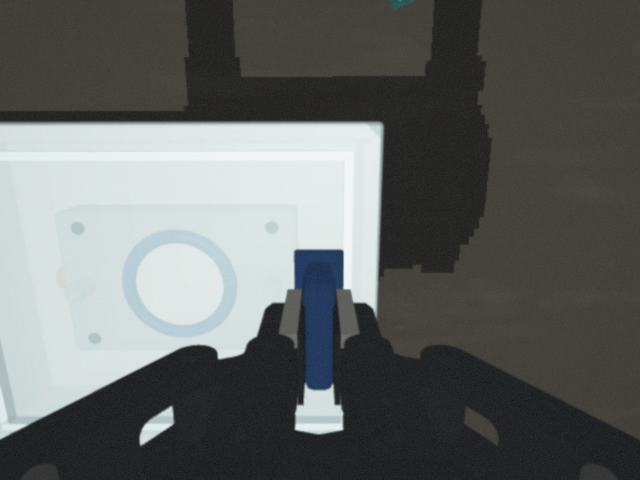

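Request:
send_rows([
  [0.0,0,0,-0.002,0,0,0],
  [0.0,0,-0.0022,-0.0096,-0.07,0,0],
  [0.0,0,-0.0022,-0.0096,-0.07,0,0],
  [0.0,0,-0.0022,-0.0096,-0.07,0,0],
  [0.0,0,-0.0022,-0.0096,-0.07,0,0],
  [0.0,0,-0.0022,-0.0096,-0.07,0,0],
  [0.0,0,-0.0022,-0.0096,-0.07,0,0],
  [0.0,0,-0.0022,-0.0096,-0.07,0,0],
  [0.0,0,0,0,0,0,0],
  [0.0,0,0,0,0,0,0],
])

```text
time: 4.15
tcp_pos: [0.5449, 0.0468, 0.1308]
ee_rot: [0.0, 0.001, 0.97, 0.242]
ft_force: [-0.3, 0.1, -1.1]
width: 0.101
```

```bash
python3 - <<'E'
from h import *
s=robot.get_state();print(s["time"],s["tcp_pos"],Rt(s["ee_rot"]).as_euler("ZYX",degrees=True),s["ft_force"],s["torque"],s["width"])
cv2.imwrite("pics/w3.png",robot.grab_frame("wrist"))
a=robot.grab_frame("scene")[150:310,220:420];cv2.imwrite("pics/s3.png",cv2.resize(a,None,fx=3.5,fy=3.5,interpolation=cv2.INTER_CUBIC))
E
```

```text
4.15 [0.5449 0.0468 0.1308] [179.9396  -0.0144 152.0184] [-0.2766  0.0686 -1.0793] [-0.2518  0.0466  0.0079] 0.10111906172245431
```

View pics/w3.png

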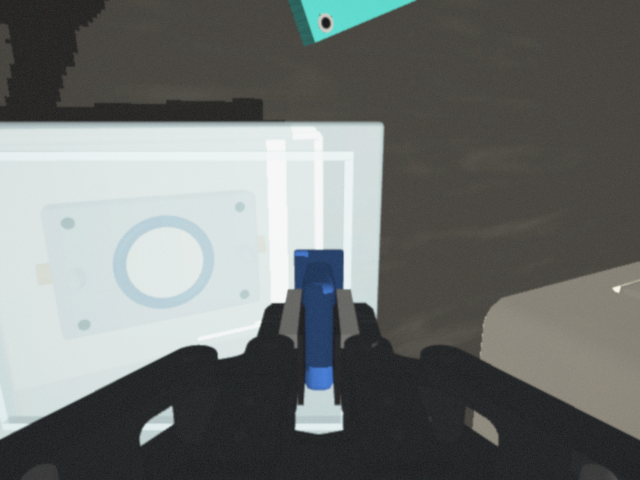

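View pics/s3.png

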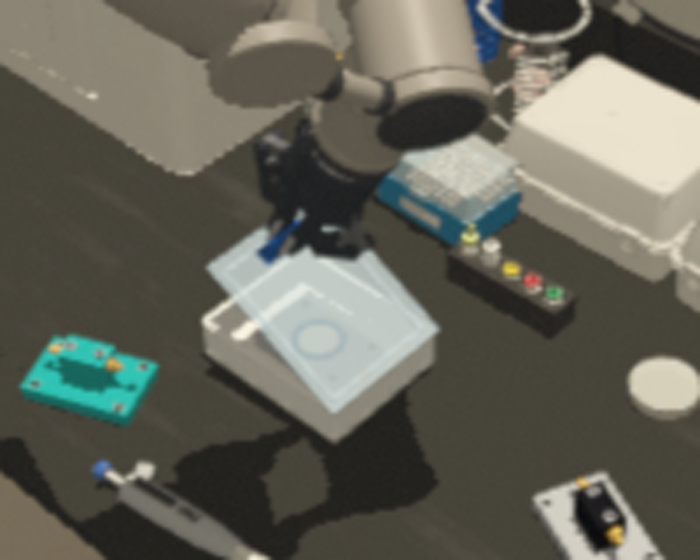

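Request:
send_rows([
  [0.0,0,-0.001,0.0018,0,0,0],
  [0.0,0,0,0,0,0,0],
  [0.0,0,0,0,0,0,0],
])

```text
time: 4.55
tcp_pos: [0.5451, 0.0477, 0.1292]
ee_rot: [0.0, -0.001, 0.97, 0.242]
ft_force: [-1.2, -0.4, 3.2]
width: 0.1
```

Request:
send_rows([
  [0.0,0,0.007,-0.0132,0,0,0],
  [0.0,0,0.0164,-0.0309,0,0,0],
  [0.0,0,0.0164,-0.0309,0,0,0],
  [0.0,0,0,0,0,0,0],
])

```text
time: 4.95
tcp_pos: [0.547, 0.0467, 0.2189]
ee_rot: [0.004, -0.001, 0.97, 0.242]
ft_force: [0.7, -0.0, -1.4]
width: 0.101
```

```bash
python3 - <<'E'
from plan import *
s=robot.get_state();print(s["time"],s["tcp_pos"],s["ft_force"])
plan([.535,.275,.08],180,w=0.0,n=9)
E
```

```text
4.95 [0.547  0.0467 0.2189] [ 0.6632 -0.0192 -1.3796]
[[0.0, 0.0015, 0.0152, 0.0255, 0.0542, 0.001, 0.0002], [0.0, 0.0014, 0.0165, 0.0247, 0.0542, 0.001, 0.0002], [0.0, 0.0014, 0.0179, 0.0237, 0.0542, 0.001, 0.0002], [0.0, 0.0014, 0.0191, 0.0227, 0.0542, 0.001, 0.0002], [0.0, 0.0014, 0.0203, 0.0217, 0.0542, 0.001, 0.0002], [0.0, 0.0014, 0.0214, 0.0205, 0.0542, 0.001, 0.0002], [0.0, 0.0014, 0.0226, 0.0194, 0.0542, 0.001, 0.0002], [0.0, 0.0013, 0.0235, 0.0181, 0.0542, 0.001, 0.0002], [0.0, 0.0013, 0.0245, 0.0168, 0.0542, 0.001, 0.0002]] end [0.535 0.275 0.08 ] [-179.9748   -0.0192  179.9909]
```

Request:
send_rows([
  [0.0,0.0014,0.0152,0.0255,0.0542,0,0],
  [0.0,0.0014,0.0165,0.0247,0.0542,0,0],
  [0.0,0.0014,0.0179,0.0237,0.0542,0,0],
  [0.0,0.0014,0.0191,0.0227,0.0542,0,0],
  [0.0,0.0014,0.0203,0.0217,0.0542,0,0],
  [0.0,0.0014,0.0214,0.0205,0.0542,0,0],
  [0.0,0.0014,0.0226,0.0194,0.0542,0,0],
  [0.0,0.0013,0.0235,0.0181,0.0542,0,0],
  [0.0,0.0013,0.0245,0.0168,0.0542,0,0],
  [0.0,0,0,0,0,0,0],
  [0.0,0,0,0,0,0,0],
])

```text
time: 6.05
tcp_pos: [0.5317, 0.2762, 0.0745]
ee_rot: [-0.001, -0.001, 1.0, 0.001]
ft_force: [0.6, -0.3, -1.0]
width: 0.1
```

```bash
python3 - <<'E'
from h import *
s=robot.get_state();print(s["time"],s["tcp_pos"],Rt(s["ee_rot"]).as_euler("ZYX",degrees=True),s["ft_force"],s["width"])
cv2.imwrite("pics/w4.png",robot.grab_frame("wrist"))
a=robot.grab_frame("scene")[130:310,180:420];cv2.imwrite("pics/s4.png",cv2.resize(a,None,fx=3,fy=3,interpolation=cv2.INTER_CUBIC))
E
```

```text
6.05 [0.5317 0.2762 0.0745] [-179.8789   -0.1091  179.8945] [ 0.6355 -0.2978 -1.0247] 0.10027271538817069
```

View pics/w4.png

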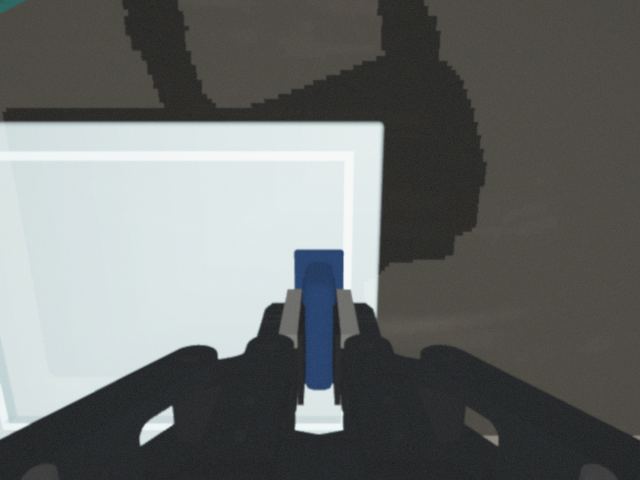

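View pics/s4.png

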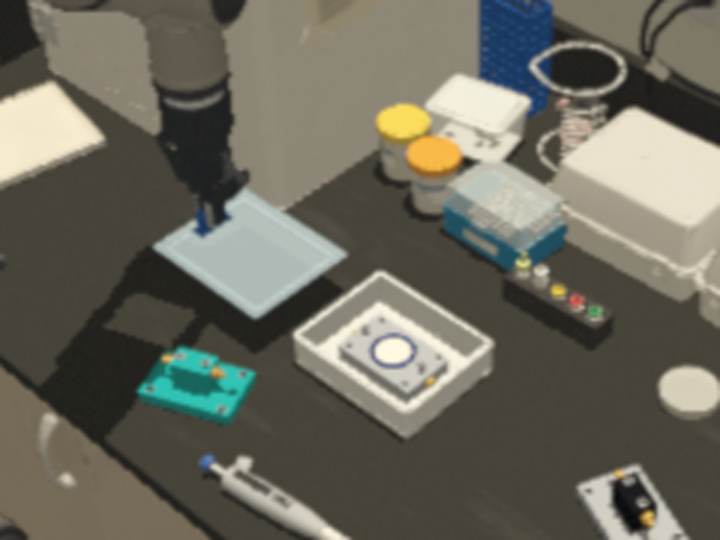

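Request:
send_rows([
  [0.0,0,0,0.015,0,0,0],
  [0.0,0,0,0.013,0,0,0],
  [0.0,0,0,0.01,0,0,0],
  [0.0,0,0,0.003,0,0,0],
  [0.0,0,0,0,0,0,0],
])

```text
time: 6.65
tcp_pos: [0.5325, 0.2753, 0.0338]
ee_rot: [-0.0, 0.0, 1.0, 0.001]
ft_force: [0.4, 0.7, -1.0]
width: 0.101
```

Request:
send_rows([
  [0.0,0,0,0.002,0,0,0],
  [0.0,0,0,0.0005,0,0,0],
  [0.0,0,0,0,0,0,0],
])

```text
time: 6.95
tcp_pos: [0.5329, 0.2758, 0.0322]
ee_rot: [0.001, -0.0, 1.0, 0.001]
ft_force: [-0.6, -0.3, -1.3]
width: 0.103
```

Request:
send_rows([
  [0.0,0,0,0.0015,0,0,0],
  [0.0,0,0,0,0,0,0],
])

```text
time: 7.15
tcp_pos: [0.533, 0.2759, 0.0319]
ee_rot: [0.001, -0.0, 1.0, 0.001]
ft_force: [-2.7, -0.8, 9.5]
width: 0.102
```

Request:
send_rows([
  [0.0,0,0,-0.001,0,0,0],
  [0.04,0,0,0,0,0,0],
  [0.04,0,0,0,0,0,0],
  [0.04,0,0,0,0,0,0],
  [0.04,0,0,-0.015,0,0,0],
  [0.04,0,0,-0.035,0,0,0],
  [0.06,0,0,-0.045,0,0,0],
  [0.06,0,0,-0.045,0,0,0],
])

```text
time: 7.95
tcp_pos: [0.5321, 0.2752, 0.1723]
ee_rot: [-0.001, 0.0, 1.0, 0.001]
ft_force: [0.8, 0.6, -0.1]
width: 0.701
```

```bash
python3 - <<'E'
from plan import *
s=robot.get_state();print(s["time"],s["tcp_pos"],s["ft_force"],s["width"])
cv2.imwrite("pics/w5.png",robot.grab_frame("wrist"))
r0=R.from_quat([1,0,0,0])
plan([.548,-.289,.16],64.4,w=0.06)
E
```

```text
7.95 [0.5321 0.2752 0.1723] [ 0.819   0.558  -0.0628] 0.7013579101394037
[[0.06, -0.0008, -0.0377, 0.0012, 0.0011, 0.0001, 0.1345], [0.06, -0.0059, -0.0373, 0.0012, 0.0011, 0.0001, 0.1345], [0.06, -0.0108, -0.0361, 0.0012, 0.0011, 0.0001, 0.1345], [0.06, -0.0155, -0.0344, 0.0013, 0.0011, 0.0001, 0.1345], [0.06, -0.02, -0.032, 0.0013, 0.0011, 0.0001, 0.1345], [0.06, -0.0241, -0.029, 0.0014, 0.0011, 0.0001, 0.1345], [0.06, -0.0278, -0.0255, 0.0013, 0.0011, 0.0001, 0.1345], [0.06, -0.031, -0.0215, 0.0014, 0.0011, 0.0001, 0.1345], [0.06, -0.0336, -0.0172, 0.0015, 0.0011, 0.0001, 0.1345], [0.06, -0.0355, -0.0125, 0.0014, 0.0011, 0.0001, 0.1345], [0.06, -0.037, -0.0077, 0.0014, 0.0011, 0.0001, 0.1345], [0.06, -0.0376, -0.0026, 0.0015, 0.0011, 0.0001, 0.1345], [0.06, -0.0376, 0.0024, 0.0014, 0.0011, 0.0001, 0.1345], [0.06, -0.037, 0.0075, 0.0014, 0.0011, 0.0001, 0.1345], [0.06, -0.0356, 0.0124, 0.0014, 0.0011, 0.0001, 0.1345]] end [ 0.5481 -0.289   0.16  ] [  64.4161    0.0092 -179.9534]
```

View pics/w5.png

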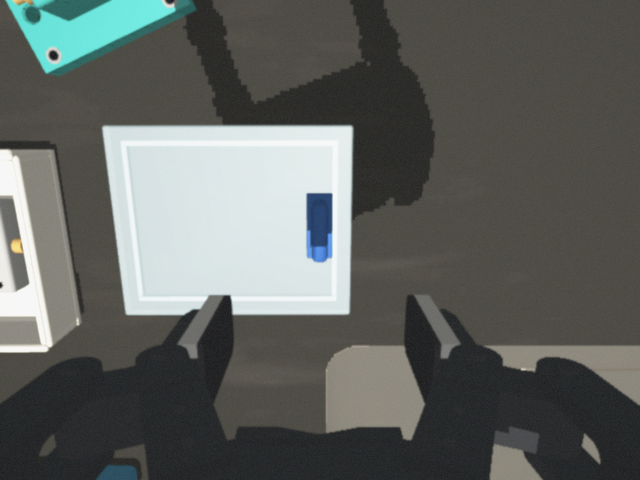

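```bash
python3 - <<'E'
from plan import *
plan([.545,.0165,.20],90,w=0.06,n=12)
E
```

```text
[[0.06, -0.0008, -0.0217, -0.0017, 0.0012, 0.0003, 0.1309], [0.06, -0.0036, -0.0213, -0.0017, 0.0012, 0.0003, 0.1309], [0.06, -0.0064, -0.0208, -0.0017, 0.0012, 0.0003, 0.1309], [0.06, -0.009, -0.0197, -0.0016, 0.0012, 0.0003, 0.1309], [0.06, -0.0115, -0.0184, -0.0016, 0.0012, 0.0003, 0.1309], [0.06, -0.0139, -0.0167, -0.0016, 0.0012, 0.0003, 0.1309], [0.06, -0.0158, -0.0148, -0.0016, 0.0012, 0.0003, 0.1309], [0.06, -0.0177, -0.0125, -0.0016, 0.0012, 0.0003, 0.1309], [0.06, -0.0192, -0.0102, -0.0016, 0.0012, 0.0003, 0.1309], [0.06, -0.0203, -0.0076, -0.0016, 0.0012, 0.0003, 0.1309], [0.06, -0.0211, -0.0048, -0.0015, 0.0012, 0.0003, 0.1309], [0.06, -0.0216, -0.0021, -0.0016, 0.0012, 0.0003, 0.1309]] end [0.545  0.0165 0.2   ] [ 90.0104   0.0205 179.9931]
```

Request:
send_rows([
  [0.06,-0.0008,-0.0217,-0.0017,0.001,0,0.1309],
  [0.06,-0.0036,-0.0213,-0.0017,0.001,0,0.1309],
  [0.06,-0.0064,-0.0208,-0.0017,0,0,0.1309],
  [0.06,-0.009,-0.0197,-0.0016,0,0,0.1309],
  [0.06,-0.0115,-0.0184,-0.0016,0,0,0.1309],
  [0.06,-0.0139,-0.0167,-0.0016,0,0,0.1309],
  [0.06,-0.0158,-0.0148,-0.0016,0,0,0.1309],
  [0.06,-0.0177,-0.0125,-0.0016,0,0,0.1309],
  [0.06,-0.0192,-0.0102,-0.0016,0,0,0.1309],
  [0.06,-0.0203,-0.0076,-0.0016,0,0,0.1309],
  [0.06,-0.0211,-0.0048,-0.0015,0,0,0.1309],
  [0.06,-0.0216,-0.0021,-0.0016,0,0,0.1309],
])

```text
time: 9.2
tcp_pos: [0.5419, 0.0145, 0.1903]
ee_rot: [-0.0, 0.709, 0.705, -0.0]
ft_force: [-0.3, 1.1, -0.0]
width: 0.703
```

Request:
send_rows([
  [0.06,0,0,0,0,0,0],
  [0.06,0,0,0,0,0,0],
  [0.06,0,0,0,0,0,0],
])

```text
time: 9.5
tcp_pos: [0.5419, 0.0161, 0.1904]
ee_rot: [-0.0, 0.706, 0.708, 0.0]
ft_force: [0.3, 0.3, 0.1]
width: 0.702
```

```bash
python3 - <<'E'
from h import *
import pickle
s=robot.get_state();print(s["time"],s["tcp_pos"],Rt(s["ee_rot"]).as_euler("ZYX",degrees=True))
im=robot.grab_frame("wrist");cv2.imwrite("pics/w6.png",im);pickle.dump((s,im),open("w6.pkl","wb"))
for t in("lower_face","cell_tray","seal_ring"):
    for r in robot.place_of("wrist",t)[:2]: print(t,np.array(r["xy"])*[640,480],r["confidence"])
E
```

```text
9.5 [0.5419 0.0161 0.1904] [  90.134    -0.0386 -179.9673]
lower_face [320.768 219.408] 0.85
cell_tray [327.488 212.88 ] 0.65Traceback (most recent call last):
  File "<stdin>", line 6, in <module>
ValueError: it knows: cell_tray, lid_far_edge, lid_tab, lower_face, marker, petri, port_block, specimen_cup, tray_lid, tube_strip, upper_half
```

View pics/w6.png

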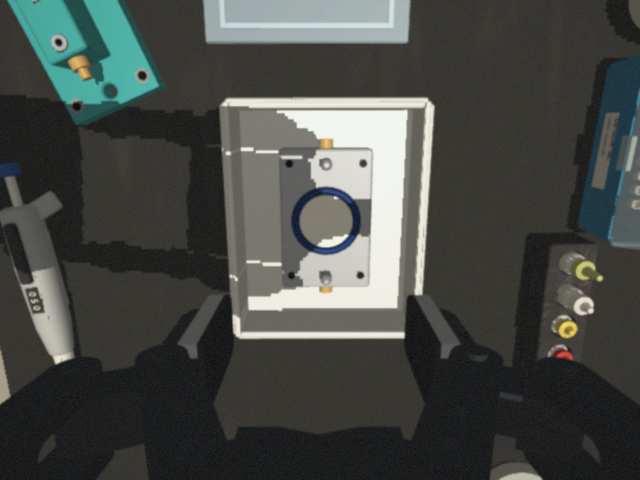

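```bash
python3 - <<'E'
import cv2
im=cv2.imread("pics/w6.png")[90:350,210:450]
cv2.imwrite("pics/w6z.png",cv2.resize(im[45:210,55:175],None,fx=3.6*1.0,fy=3.6,interpolation=cv2.INTER_CUBIC))
E
```

```text
(no output)
```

View pics/w6z.png

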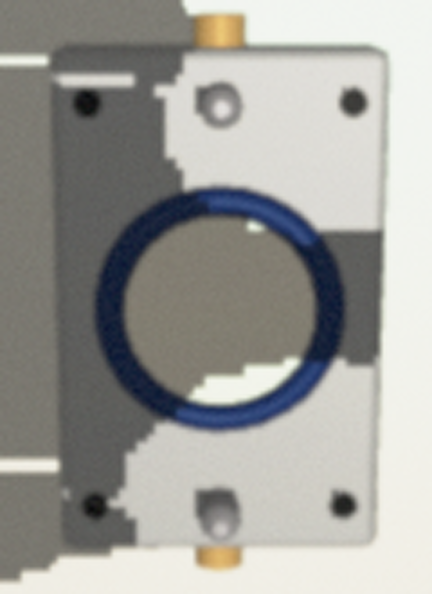

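```bash
python3 - <<'E'
from h import *
import pickle
s,im=pickle.load(open("w6.pkl","rb"))
z=lambda x,y:np.array([x/3.6+265-.4,y/3.6+135-.4])
H=lambda x,y,h:hit("wrist",z(x,y),h,s)
c=[H(87,103,.022),H(353,102,.022),H(343,505,.022),H(95,506,.022)]
print(np.array(c)); print("hole mean",np.mean(c,0))
print("edgeang",[np.degrees(np.arctan2(*(a-b)[[0,1]])) for a,b in((c[0],c[3]),(c[1],c[2]))],[np.degrees(np.arctan2(*(b-a)[[1,0]])) for a,b in((c[1],c[0]),(c[2],c[3]))])
p=H(221,105,.036),H(221,513,.036);print(p,np.mean(p,0))
print("ring",H(220,308,.0245))
pc=[H(x,y,.022) for x,y in((53,50),(387,50),(375,545),(65,545))];print(np.mean(pc,0),np.array(pc))
E
```

```text
[[ 0.5215  0.0557  0.022 ]
 [ 0.5715  0.056   0.022 ]
 [ 0.5719 -0.0242  0.022 ]
 [ 0.5219 -0.0245  0.022 ]]
hole mean [0.5467 0.0157 0.022 ]
edgeang [np.float64(-0.2777132085851436), np.float64(-0.24249156084942675)] [np.float64(-179.6274743620938), np.float64(-179.59306484648135)]
(array([0.5465, 0.0566, 0.036 ]), array([ 0.547 , -0.0209,  0.036 ])) [0.5468 0.0179 0.036 ]
ring [0.5468 0.0169 0.0245]
[0.5468 0.0163 0.022 ] [[ 0.5153  0.0654  0.022 ]
 [ 0.5776  0.0656  0.022 ]
 [ 0.5786 -0.0327  0.022 ]
 [ 0.5157 -0.0329  0.022 ]]
```

```bash
python3 - <<'E'
from plan import *
plan([.548,-.289,.19],64.4,w=0.06,n=8)
E
```

```text
[[0.06, -0.0381, 0.0007, 0.0, -0.0001, -0.0, 0.0561], [0.06, -0.0381, 0.0028, 0.0001, -0.0001, -0.0, 0.0561], [0.06, -0.0378, 0.005, 0.0, -0.0001, -0.0, 0.0561], [0.06, -0.0375, 0.007, 0.0001, -0.0001, -0.0, 0.0561], [0.06, -0.0371, 0.0092, -0.0, -0.0001, -0.0, 0.0561], [0.06, -0.0364, 0.0112, 0.0, -0.0001, -0.0, 0.0561], [0.06, -0.0358, 0.0132, 0.0001, -0.0001, -0.0, 0.0561], [0.06, -0.035, 0.0153, 0.0, -0.0001, -0.0, 0.0561]] end [ 0.548 -0.289  0.19 ] [ 64.4008  -0.0242 179.9883]
```

Request:
send_rows([
  [0.06,-0.0381,0.0007,0,0,0,0.0561],
  [0.06,-0.0381,0.0028,0,0,0,0.0561],
  [0.06,-0.0378,0.005,0,0,0,0.0561],
  [0.06,-0.0375,0.007,0,0,0,0.0561],
  [0.06,-0.0371,0.0092,0,0,0,0.0561],
  [0.06,-0.0364,0.0112,0,0,0,0.0561],
  [0.06,-0.0358,0.0132,0,0,0,0.0561],
  [0.06,-0.035,0.0153,0,0,0,0.0561],
  [0.06,0,0,0,0,0,0],
  [0.06,0,0,0,0,0,0],
  [0.06,0,0,0,0,0,0],
])

```text
time: 10.75
tcp_pos: [0.5476, -0.2886, 0.1903]
ee_rot: [-0.001, 0.846, 0.533, 0.0]
ft_force: [-0.6, -0.2, -0.2]
width: 0.706
```

```bash
python3 - <<'E'
from h import *
import pickle
s=robot.get_state();print(s["time"],s["tcp_pos"],Rt(s["ee_rot"]).as_euler("ZYX",degrees=True))
im=robot.grab_frame("wrist");cv2.imwrite("pics/w7.png",im);pickle.dump((s,im),open("w7.pkl","wb"))
cv2.imwrite("pics/w7z.png",cv2.resize(im[110:330,220:430],None,fx=2.7,fy=2.7,interpolation=cv2.INTER_CUBIC))
E
```

```text
10.75 [ 0.5476 -0.2886  0.1903] [  64.3866   -0.0385 -179.9396]
```

View pics/w7.png

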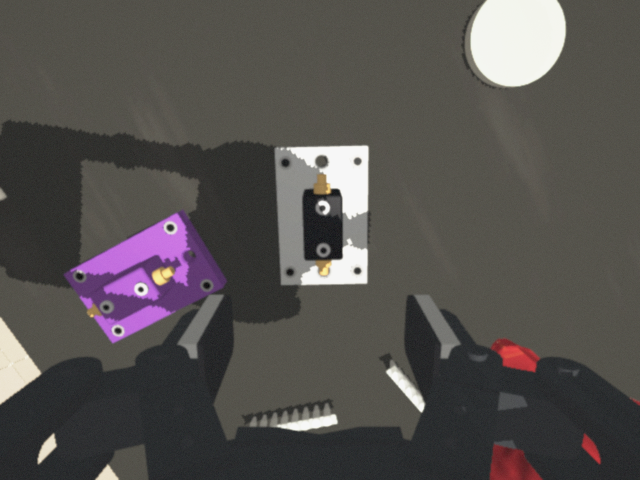

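View pics/w7z.png

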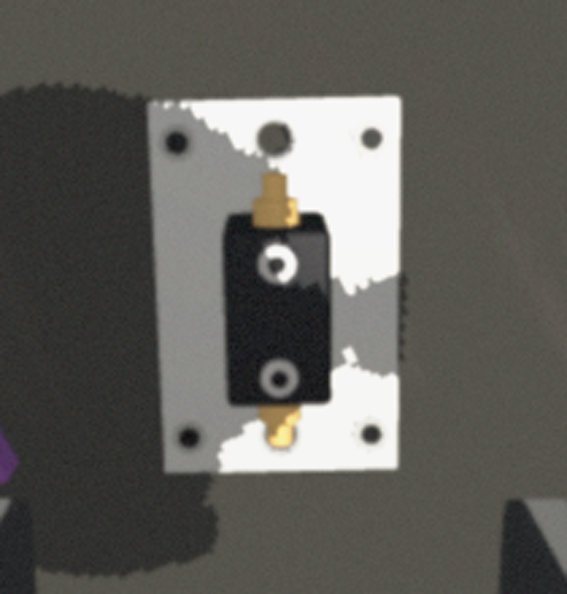

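```bash
python3 - <<'E'
from h import *
import pickle
s,im=pickle.load(open("w7.pkl","rb"))
z=lambda x,y:np.array([x/2.7+220-.4,y/2.7+110-.4])
H=lambda x,y,h:hit("wrist",z(x,y),h,s)
c=[H(177,142,.014),H(372,138,.014),H(371,434,.014),H(189,438,.014)]
m=np.mean(c,0);print(np.array(c),"mean",m)
yv=(c[0]+c[1]-c[2]-c[3])[:2]; xv=(c[1]+c[2]-c[0]-c[3])[:2]
print("len",np.linalg.norm(yv)/2,np.linalg.norm(xv)/2,"yaw",np.degrees(np.arctan2(-yv[0],yv[1])),np.degrees(np.arctan2(xv[1],xv[0])))
pc=[H(x,y,.014) for x,y in((149,102),(402,96),(398,468),(163,472))];print("plate",np.mean(pc,0))
xv=(pc[1]+pc[2]-pc[0]-pc[3])[:2];yv=(pc[0]+pc[1]-pc[2]-pc[3])[:2];print(np.degrees(np.arctan2(-yv[0],yv[1])),np.degrees(np.arctan2(xv[1],xv[0])))
b=[H(x,y,.046) for x,y in((226,230),(330,227),(331,399),(227,402))];print("block",np.mean(b,0))
r=Rt(s["ee_rot"]).as_matrix()
print("tool rel",r.T@(m-s["tcp_pos"]))
E
```

```text
[[ 0.5441 -0.2428  0.014 ]
 [ 0.5898 -0.2635  0.014 ]
 [ 0.5565 -0.3366  0.014 ]
 [ 0.5109 -0.316   0.014 ]] mean [ 0.5503 -0.2897  0.014 ]
len 0.08037032242381613 0.05011538013501296 yaw -24.41890486363382 -24.33980162247645
plate [ 0.5506 -0.2897  0.014 ]
-24.69156520552575 -24.40169792045305
block [ 0.5508 -0.2887  0.046 ]
tool rel [-0.      0.0031  0.1763]
```

Request:
send_rows([
  [0.06,0.0002,0.003,0.03,0,0,-0.021],
  [0.06,0,0,0.04,0,0,0],
  [0.06,0,0,0.04,0,0,0],
  [0.06,0,0,0.03,0,0,0],
  [0.06,0,0,0.014,0,0,0],
  [0.06,0,0,0,0,0,0],
  [0.06,0,0,0,0,0,0],
])

```text
time: 11.5
tcp_pos: [0.5512, -0.291, 0.0379]
ee_rot: [0.001, 0.841, 0.541, 0.0]
ft_force: [-0.9, -0.1, -0.0]
width: 0.701
```

```bash
python3 - <<'E'
from h import *
s=robot.get_state();print(s["time"],s["tcp_pos"],Rt(s["ee_rot"]).as_euler("ZYX",degrees=True),s["ft_force"])
cv2.imwrite("pics/w8.png",robot.grab_frame("wrist"))
E
```

```text
11.5 [ 0.5512 -0.291   0.0379] [ 65.5392   0.0108 179.9026] [-0.9262 -0.1105 -0.0289]
```

View pics/w8.png

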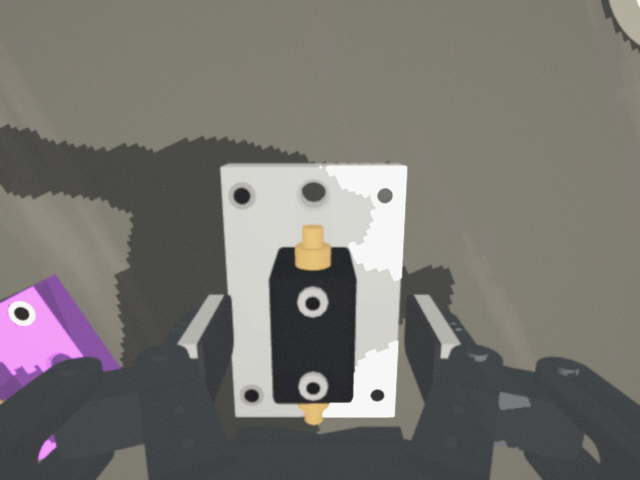

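Request:
send_rows([
  [0.06,0.0008,-0.0015,0.004,0,0,0],
  [0.06,0,0,0,0,0,0],
  [0.02,0,0,0,0,0,0],
  [0.0,0,0,0,0,0,0],
  [0.0,0,0,0,0,0,0],
  [0.0,0,0,0,0,0,0],
  [0.0,0,0,0,0,0,0],
])

```text
time: 12.25
tcp_pos: [0.5495, -0.2899, 0.033]
ee_rot: [0.0, 0.841, 0.541, 0.0]
ft_force: [0.1, -0.2, 4.1]
width: 0.292
```

```bash
python3 - <<'E'
from h import *
s=robot.get_state();print(s["time"],s["tcp_pos"],Rt(s["ee_rot"]).as_euler("ZYX",degrees=True),s["ft_force"],s["torque"],s["width"])
cv2.imwrite("pics/w9.png",robot.grab_frame("wrist"))
E
```

```text
12.25 [ 0.5495 -0.2899  0.033 ] [ 65.4868   0.0001 179.9615] [ 0.131  -0.2194  4.0911] [ 0.0413  0.0475 -0.0227] 0.29230643103176696
```

View pics/w9.png

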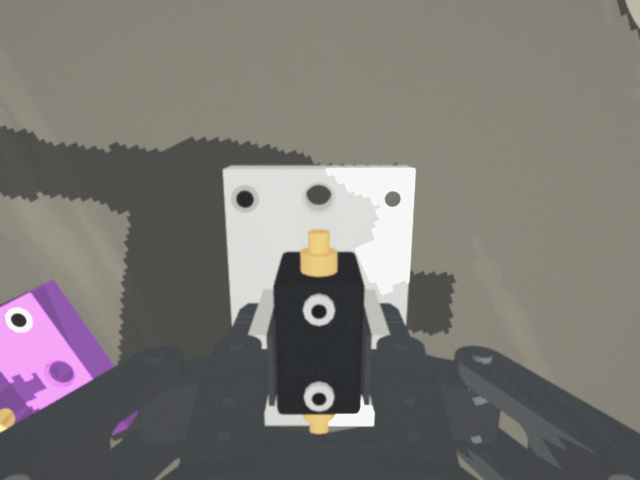

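Request:
send_rows([
  [0.0,0,0,-0.005,0,0,0],
  [0.0,0,0,-0.025,0,0,0],
  [0.0,0,0,-0.045,0,0,0],
  [0.0,0,0,-0.035,0,0,0],
  [0.0,0,0,0,0,0,0],
  [0.0,0,0,0,0,0,0],
])

```text
time: 12.9
tcp_pos: [0.549, -0.2894, 0.1424]
ee_rot: [-0.0, 0.841, 0.541, -0.0]
ft_force: [0.1, -0.2, -3.5]
width: 0.296
```

```bash
python3 - <<'E'
from h import *
import pickle
s=robot.get_state();print(s["time"],s["tcp_pos"],Rt(s["ee_rot"]).as_euler("ZYX",degrees=True),s["ft_force"],s["torque"],s["width"])
im=robot.grab_frame("wrist");cv2.imwrite("pics/w10.png",im);pickle.dump((s,im),open("w10.pkl","wb"))
cv2.imwrite("pics/w10z.png",cv2.resize(im[150:290,210:430],None,fx=3.4,fy=3.4,interpolation=cv2.INTER_CUBIC))
E
```

```text
12.9 [ 0.549  -0.2894  0.1424] [  65.4905   -0.0138 -179.9641] [ 0.1069 -0.2058 -3.5375] [ 0.0817  0.0425 -0.0389] 0.29616851699128893
```

View pics/w10z.png

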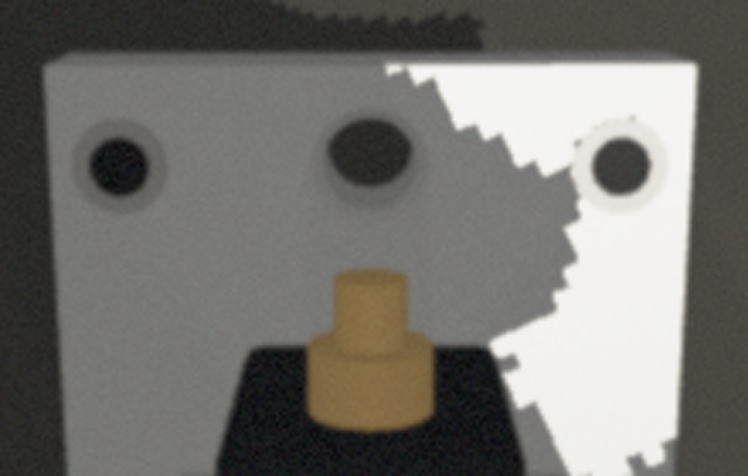

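```bash
python3 - <<'E'
from h import *
import pickle
s,im=pickle.load(open("w10.pkl","rb"))
c=robot.calibration("wrist");M=c["mount"]
def T(x,y,zt):
    px=np.array([x/3.4+210-.35,y/3.4+150-.35,1]);d=M[:3,:3]@np.linalg.inv(c["K"])@px;o=M[:3,3];return o+d*(zt-o[2])/d[2]
a,b=T(119,165.5,.019),T(620,166,.019);m=(a+b)/2;v=b-a
print(a,b,np.linalg.norm(v)); ang=np.arctan2(v[0],v[1]);print("tool ang deg of half x axis from tool y",np.degrees(ang))
ya=np.array([v[1],-v[0]])/np.hypot(*v[:2]); 
print("origin in tool",m[:2]-.04*ya)
# plate far edge corners
p,q=T(46,66,.019),T(697,62,.019);print("plate corners",p,q,((p+q)/2)[0]-.05)
# pins/lower centre in tool at w6
s6,_=pickle.load(open("w6.pkl","rb"))
for P in([.5467,.0157,.022],[.5468,.0163,.022]):
    print("lower in tool w6",Rt(s6["ee_rot"]).as_matrix().T@(np.array(P)-s6["tcp_pos"]))
E
```

```text
[ 0.0406 -0.0249  0.019 ] [0.0405 0.0253 0.019 ] 0.050177262596249786
tool ang deg of half x axis from tool y -0.03950516466994301
origin in tool [0.0006 0.0002]
plate corners [ 0.0505 -0.0316  0.019 ] [0.0509 0.0324 0.019 ] 0.0006631296990887159
lower in tool w6 [-0.0005  0.0049  0.1684]
lower in tool w6 [0.0001 0.005  0.1684]
```

```bash
python3 - <<'E'
from plan import *
plan([.5465,.0155,.115],90.3,w=0.0,n=9)
E
```

```text
[[0.0, 0.0307, -0.0142, 0.003, -0.0003, -0.0002, -0.0481], [0.0, 0.0313, -0.0127, 0.0029, -0.0003, -0.0002, -0.0481], [0.0, 0.032, -0.0112, 0.003, -0.0003, -0.0002, -0.0481], [0.0, 0.0324, -0.0097, 0.0029, -0.0003, -0.0002, -0.0481], [0.0, 0.0328, -0.0081, 0.0029, -0.0003, -0.0002, -0.0481], [0.0, 0.0332, -0.0065, 0.0029, -0.0003, -0.0002, -0.0481], [0.0, 0.0335, -0.0049, 0.0029, -0.0003, -0.0002, -0.0481], [0.0, 0.0337, -0.0032, 0.0029, -0.0003, -0.0002, -0.0481], [0.0, 0.0338, -0.0017, 0.0029, -0.0003, -0.0002, -0.0481]] end [0.5465 0.0155 0.115 ] [  90.2947    0.0147 -179.9736]
```

Request:
send_rows([
  [0.0,0.0307,-0.0142,0.003,0,0,-0.0481],
  [0.0,0.0313,-0.0127,0.0029,0,0,-0.0481],
  [0.0,0.032,-0.0112,0.003,0,0,-0.0481],
  [0.0,0.0324,-0.0097,0.0029,0,0,-0.0481],
  [0.0,0.0328,-0.0081,0.0029,0,0,-0.0481],
  [0.0,0.0332,-0.0065,0.0029,0,0,-0.0481],
  [0.0,0.0335,-0.0049,0.0029,0,0,-0.0481],
  [0.0,0.0337,-0.0032,0.0029,0,0,-0.0481],
  [0.0,0.0338,-0.0017,0.0029,0,0,-0.0481],
  [0.0,0,0,0,0,0,0],
  [0.0,0,0,0,0,0,0],
  [0.0,0,0,0,0,0,0],
])

```text
time: 14.15
tcp_pos: [0.5469, 0.0142, 0.1152]
ee_rot: [-0.001, 0.706, 0.709, -0.001]
ft_force: [0.4, -0.2, -2.7]
width: 0.293
```

```bash
python3 - <<'E'
from h import *
import pickle
s=robot.get_state();print(s["time"],s["tcp_pos"],Rt(s["ee_rot"]).as_euler("ZYX",degrees=True),s["ft_force"],s["torque"],s["width"])
im=robot.grab_frame("wrist");cv2.imwrite("pics/w11.png",im);pickle.dump((s,im),open("w11.pkl","wb"))
a=robot.grab_frame("scene")[150:310,240:440];cv2.imwrite("pics/s11.png",cv2.resize(a,None,fx=3.5,fy=3.5,interpolation=cv2.INTER_CUBIC))
for i in range(3): print(robot.get_state()["tcp_pos"])
E
```

```text
14.15 [0.5469 0.0142 0.1152] [  90.2483   -0.0144 -179.8689] [ 0.3758 -0.1879 -2.72  ] [-0.0431 -0.0174 -0.0065] 0.2925820799578634
[0.5473 0.0138 0.1158]
[0.5473 0.0138 0.1158]
[0.5473 0.0138 0.1158]
```

View pics/w11.png

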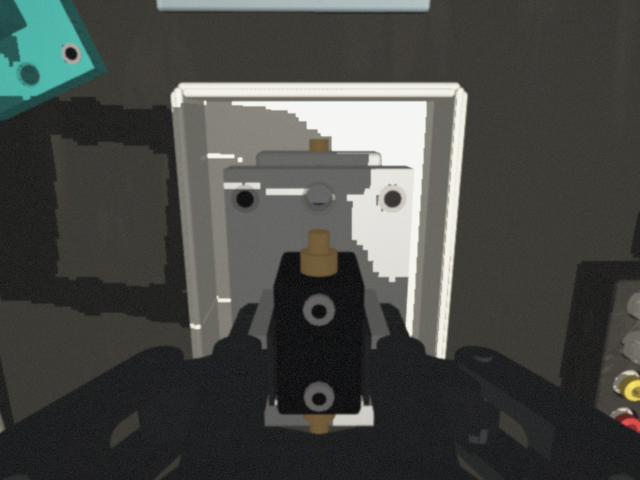

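View pics/s11.png

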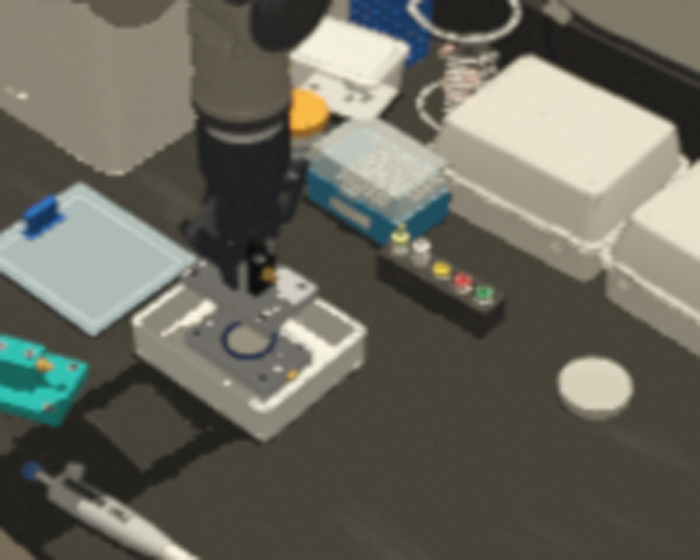

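Request:
send_rows([
  [0.0,0.0013,-0.0004,0.02,0,0,0],
  [0.0,0,0,0.0195,0,0,0],
  [0.0,0,0,0,0,0,0],
  [0.0,0,0,0,0,0,0],
])

```text
time: 14.65
tcp_pos: [0.5471, 0.0155, 0.0769]
ee_rot: [-0.0, 0.706, 0.708, -0.0]
ft_force: [0.6, 0.4, -2.5]
width: 0.293
```

```bash
python3 - <<'E'
from h import *
import pickle
s=robot.get_state();print(s["time"],s["tcp_pos"],Rt(s["ee_rot"]).as_euler("ZYX",degrees=True),s["ft_force"],s["torque"],s["width"])
im=robot.grab_frame("wrist");cv2.imwrite("pics/w12.png",im);pickle.dump((s,im),open("w12.pkl","wb"))
cv2.imwrite("pics/w12z.png",cv2.resize(im[80:280,200:450],None,fx=3,fy=3,interpolation=cv2.INTER_CUBIC))
print(robot.get_state()["tcp_pos"])
im=robot.grab_frame("wrist");print(robot.get_state()["tcp_pos"])
E
```

```text
14.65 [0.5471 0.0155 0.0769] [  90.2257   -0.0187 -179.9575] [ 0.5568  0.4302 -2.4656] [-0.0175  0.0387  0.0204] 0.2929438575419009
[0.5476 0.0156 0.0775]
[0.5478 0.0157 0.0778]
```

View pics/w12z.png

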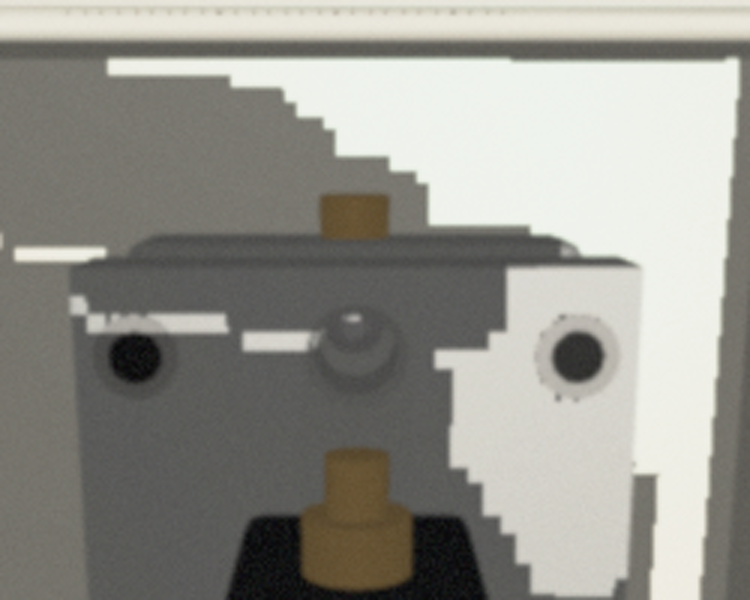

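```bash
python3 - <<'E'
from h import *
c=robot.calibration("wrist");M=c["mount"]
def T(x,y,zt):
    px=np.array([x/3+200-.35,y/3+80-.35,1]);d=M[:3,:3]@np.linalg.inv(c["K"])@px;o=M[:3,3];return o+d*(zt-o[2])/d[2]
a,b=T(135,356,.019),T(577,356,.019);print("holes",a,b,(a+b)/2)
for t in(.0405,.0412,.042): print("tip",T(353,319,t))
print("block far corners",T(132,238,.0552),T(576,238,.0552))
print("brass",T(322,215,.067),T(388,215,.067))
E
python3 - <<'E'
import cv2
im=cv2.imread("pics/w12.png")
cv2.imwrite("pics/w12zz.png",cv2.resize(im[150:220,280:360],None,fx=8,fy=8,interpolation=cv2.INTER_CUBIC))
E
```

```text
holes [ 0.0405 -0.0252  0.019 ] [0.0405 0.025  0.019 ] [ 0.0405 -0.0001  0.019 ]
tip [ 0.0418 -0.0005  0.0405]
tip [ 0.0417 -0.0005  0.0412]
tip [ 0.0416 -0.0005  0.042 ]
block far corners [ 0.051  -0.0312  0.0552] [0.051  0.0303 0.0552]
brass [ 0.0534 -0.0051  0.067 ] [0.0534 0.0046 0.067 ]
```

View pics/w12zz.png

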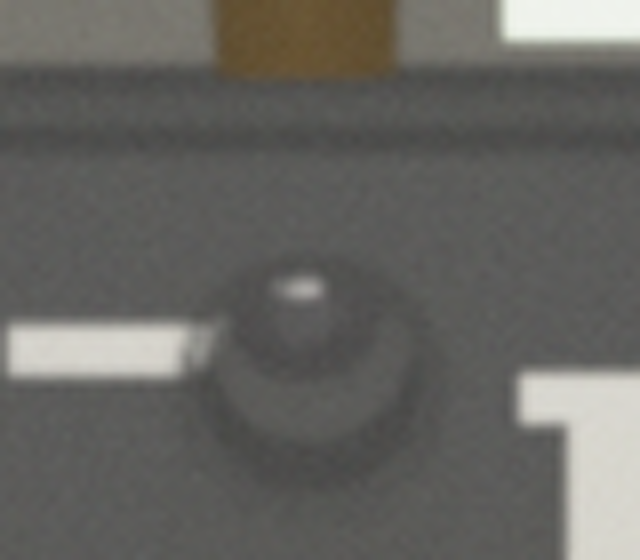

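Request:
send_rows([
  [0.0,0.0006,-0.0004,0.004,0,0,0],
  [0.0,0,0,0.004,0,0,0],
  [0.0,0,0,0.003,0,0,0],
  [0.0,0,0,0,0,0,0],
])

```text
time: 15.15
tcp_pos: [0.5463, 0.0168, 0.0653]
ee_rot: [-0.001, 0.705, 0.709, -0.0]
ft_force: [-0.7, 0.0, -4.1]
width: 0.293
```

```bash
python3 - <<'E'
from h import *
s=robot.get_state();print(s["time"],s["tcp_pos"],s["ft_force"],s["torque"],s["width"])
im=robot.grab_frame("wrist");cv2.imwrite("pics/w13.png",cv2.resize(im[80:280,200:450],None,fx=3,fy=3,interpolation=cv2.INTER_CUBIC))
E
```

```text
15.15 [0.5463 0.0168 0.0653] [-0.7168  0.0067 -4.0948] [-0.0458  0.0349  0.0505] 0.29293776082463596
```

View pics/w13.png

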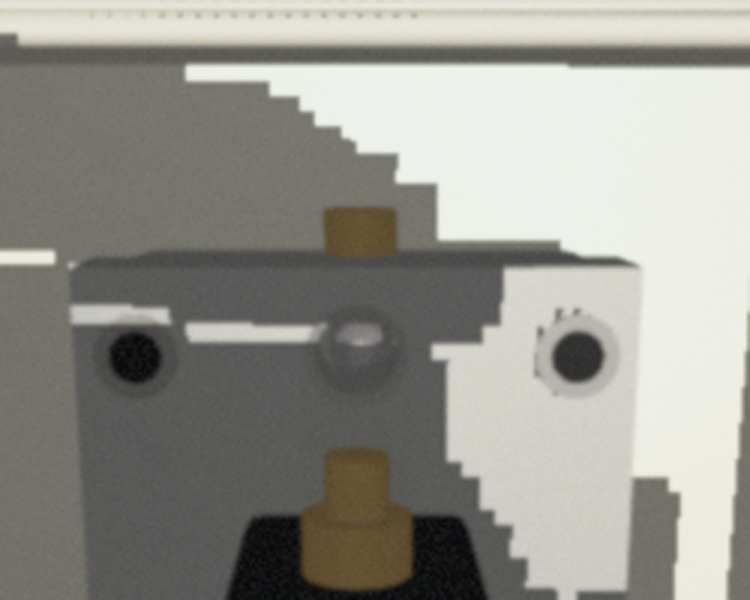

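Request:
send_rows([
  [0.0,0,0.0003,0.0025,0,0,0],
  [0.0,0,0,0.0025,0,0,0],
  [0.0,0,0,0,0,0,0],
])

```text
time: 15.5
tcp_pos: [0.5469, 0.0164, 0.0605]
ee_rot: [-0.0, 0.705, 0.709, -0.0]
ft_force: [-0.9, -3.5, -3.8]
width: 0.289
```

Request:
send_rows([
  [0.0,-0.0006,-0.0002,0.001,0,0,0],
  [0.0,0,0,0.001,0,0,0],
  [0.0,0,0,0,0,0,0],
])

```text
time: 15.8
tcp_pos: [0.5468, 0.0163, 0.0586]
ee_rot: [-0.0, 0.705, 0.709, 0.0]
ft_force: [-0.0, -0.7, -3.0]
width: 0.291
```

Request:
send_rows([
  [0.0,0,0,0.001,0,0,0],
  [0.0,0,0,0.001,0,0,0],
  [0.0,0,0,0,0,0,0],
  [0.0,0,0,0,0,0,0],
])

```text
time: 16.2
tcp_pos: [0.5468, 0.0162, 0.0571]
ee_rot: [-0.0, 0.705, 0.709, 0.0]
ft_force: [-1.8, -0.4, 2.8]
width: 0.293
```

Request:
send_rows([
  [0.0,0,0,0.001,0,0,0],
  [0.0,0,0,0.001,0,0,0],
  [0.0,0,0,0,0,0,0],
  [0.0,0,0,0,0,0,0],
])

```text
time: 16.6
tcp_pos: [0.5469, 0.0162, 0.0552]
ee_rot: [-0.0, 0.705, 0.709, 0.0]
ft_force: [-3.3, -0.4, 5.3]
width: 0.291
```

Request:
send_rows([
  [0.0,0,-0.0004,0.001,0,0,0],
  [0.0,0,0,0,0,0,0],
  [0.0,0,0,0,0,0,0],
])

```text
time: 16.9
tcp_pos: [0.5468, 0.0162, 0.055]
ee_rot: [0.0, 0.705, 0.709, 0.001]
ft_force: [-3.4, -0.2, 11.4]
width: 0.293
```

```bash
python3 - <<'E'
from h import *
s=robot.get_state();print(s["time"],s["tcp_pos"],Rt(s["ee_rot"]).as_euler("ZYX",degrees=True),s["ft_force"],s["torque"],s["width"])
E
```

```text
16.9 [0.5468 0.0162 0.055 ] [ 90.2925  -0.0118 179.9225] [-3.4169 -0.1832 11.3888] [-0.0366  0.7013 -0.031 ] 0.2928703753947666
```

Request:
send_rows([
  [0.0,0,-0.0006,0,0,0,0],
  [0.0,0,0,0,0,0,0],
  [0.0,0,0,0,0,0,0],
])

```text
time: 17.2
tcp_pos: [0.5468, 0.0162, 0.055]
ee_rot: [0.001, 0.705, 0.709, 0.001]
ft_force: [-1.4, -0.6, 10.1]
width: 0.29
```

```bash
python3 - <<'E'
from h import *
s=robot.get_state();print(s["time"],s["tcp_pos"],Rt(s["ee_rot"]).as_euler("ZYX",degrees=True),s["ft_force"],s["torque"],s["width"])
im=robot.grab_frame("wrist");cv2.imwrite("pics/w14.png",cv2.resize(im[80:440,180:460],None,fx=1.6,fy=1.6,interpolation=cv2.INTER_CUBIC))
a=robot.grab_frame("scene")[150:310,220:440];cv2.imwrite("pics/s14.png",cv2.resize(a,None,fx=3.5,fy=3.5,interpolation=cv2.INTER_CUBIC))
for i in range(4):
  robot.grab_frame("top");s=robot.get_state();print(s["tcp_pos"],s["ft_force"])
E
```

```text
17.2 [0.5468 0.0162 0.055 ] [ 90.2915  -0.0112 179.85  ] [-1.4281 -0.5572 10.087 ] [ 0.0536  0.3844 -0.0009] 0.2900429868750149
[0.5468 0.0162 0.055 ] [-1.3189 -0.1145 10.2033]
[0.5468 0.0162 0.055 ] [-0.9633  0.0304 10.4755]
[0.5467 0.0162 0.055 ] [-0.791  -0.151   9.5407]
[0.5468 0.0162 0.055 ] [-1.8574  0.6036 10.4886]
```

View pics/w14.png

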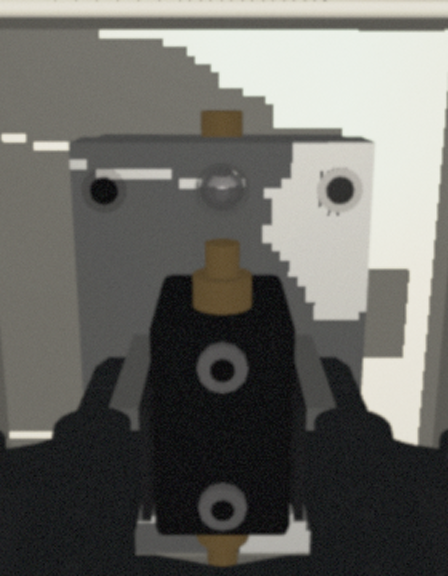

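View pics/s14.png

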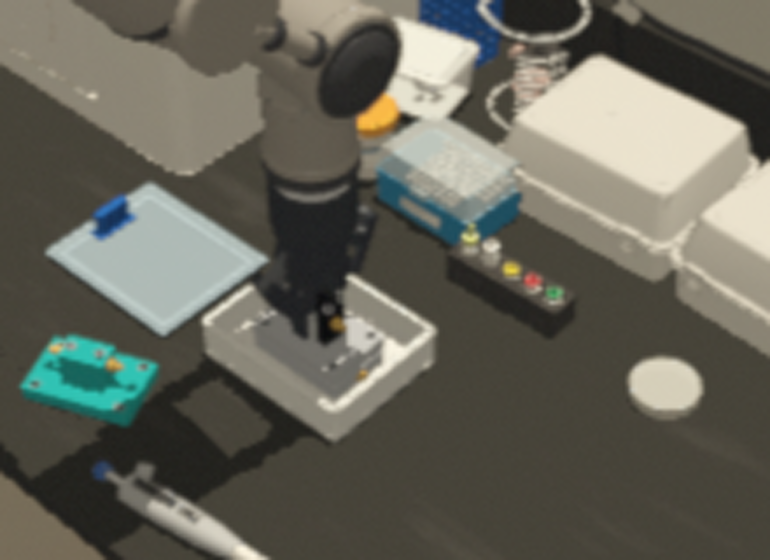

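Request:
send_rows([
  [0.0,0,-0.0002,0.0004,0,0,0],
  [0.0,0,0,0,0,0,0],
  [0.0,0,0,0,0,0,0],
])

```text
time: 17.8
tcp_pos: [0.5468, 0.0162, 0.055]
ee_rot: [0.001, 0.705, 0.709, 0.001]
ft_force: [-1.3, 0.5, 13.2]
width: 0.293
```

```bash
python3 - <<'E'
from h import *
for i in range(8):
  im=robot.grab_frame("top");s=robot.get_state();print(s["time"],s["tcp_pos"],s["ft_force"],s["torque"],s["width"])
cv2.imwrite("pics/top_end.png",im)
E
```

```text
17.85 [0.5468 0.0162 0.055 ] [-1.5653  0.8111 12.7104] [ 0.0585  0.5156 -0.0534] 0.29639566239813303
17.9 [0.5468 0.0162 0.055 ] [-2.0558  0.5444 13.3906] [0.0226 0.5277 0.025 ] 0.297635258526059
17.95 [0.5468 0.0162 0.055 ] [-1.1665  0.5569 13.2876] [0.0397 0.527  0.0111] 0.29699959142927623
18.0 [0.5468 0.0162 0.055 ] [-1.2794  0.252  13.0671] [-0.006   0.5538 -0.0193] 0.2941411863918438
18.05 [0.5467 0.0162 0.055 ] [-1.8421  0.3584 12.9174] [-0.0133  0.5491 -0.0216] 0.2967509715225893
18.1 [0.5468 0.0162 0.055 ] [-1.5583  1.1435 13.3216] [ 0.0786  0.6073 -0.0183] 0.2950423016393834
18.15 [0.5468 0.0162 0.055 ] [-1.2223 -0.6481 11.5356] [ 0.0564  0.5683 -0.0514] 0.29514209458158014
18.2 [0.5468 0.0162 0.055 ] [-1.1856  0.2061 12.5076] [-0.0008  0.5539 -0.0325] 0.2917321916280005
```

View pics/top_end.png

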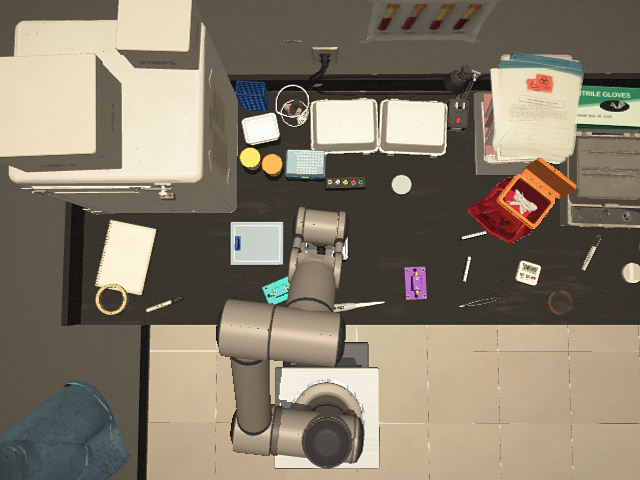

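Position is stable at z = 0.055 m (bottomed), about 13 N from the arm plus the part's weight. The lid lies flat beside the tray and the bystanders look untouched.

```bash
python3 -c "
from rig import robot
print(robot.hand_in())"
```

```text
the job is handed in; nothing more can be done
None
```

The job is done and handed in at about 18 s, with the arm still holding the cell pressed shut. The hand-in gives no verdict.

- **Lid:** I tipped it by its tab to about 28° with the far edge still on the rim, confirmed by a light contact force. Then I lifted it off and laid it flat, tab up, left of the tray. Contact when setting it down was about 9.5 N.
- **Cell:** I took the real upper half by its port block and lowered it onto the pins. One pin was visible through its hole. On the way down a sideways force of about 3.5 N showed, so I corrected by 0.6 mm and it dropped to under 1 N.
- **Pressing:** At first contact with the seal I pressed in small steps. The tool stopped at z = 0.055 m, and a further 0.4 mm of command only raised the force, so the halves have met.

**Last checks:** The arm pushes down with about 12–13 N, about 15–16 N on the seal with the part's weight, within the 10–20 N asked. A sideways force of 1–2 N remains. In the final top view the lid lies flat, and the look-alikes and bystanders in view are where they were. I had no direct view of the closed joint line, so I judged it shut from the force and height.

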